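# Tuck the cover plate under the jig's flap and hold it down

## Task

Pick up the blue cover plate by its white rib and slide its plain far edge under the orange flap of the insert jig, up against the grey back stop and square with the bed, without lifting the flap. Press the plate flat on the bed so that the spring ejector pin beneath it is down at its stop, and finish while still holding it pressed there, since the pin pops it up again when let go. Leave everything else on the bench where it is.

Things in the scene. Friction and masses are not known exactly. Their poses are not given: they have to be found in the camera images.
- plate: Blue printed cover plate, loose on the table: sheet 110 (x) x 80 (y) x 4 mm, about 70 g. On top one upright white grip rib, 10 mm thick along x, 44 mm long along y, top 32 mm above the plate's underside, centred at x = -30 mm, y = 0. Origin: centre of the underside; z up. +x points from the rib end to the plain far end, the edge to be tucked.
- plate_edge (a point): Middle of the plate's plain far edge, at its underside: plate x = +55 mm, y = 0.
- jig: Insert jig, fixed on the table: black base 170 (x) x 120 (y) x 10 mm; on it an aluminium bed, flat top 22 mm above the table, x -70 to +80, y -40 to +40 mm (as wide as the plate). Two grey hinge ears at x = 69, y = +-45 mm, 40 mm high. Origin: centre of the base's underside; z up; +x points from the open mouth to the back stop. Plate home: its origin is 22 mm above the jig's, same x and y axes.
- jig_home (a point): Where the middle of the plate's far edge (underside) belongs: on the bed at the foot of the grey back stop, jig (55, 0, 22) mm. The stop's near face is at jig x = 55 mm, all across the bed, 6.5 mm high.
- flap (a joint): Opening of the orange hold-down flap (rad): 0 lying down, grows as its lip is lifted. Hinged along y at jig x = 69, z = 33.5 mm; 76 mm wide, 3 mm thick. Lying down, its flat underside is level, 8 mm above the bed, from the stop out to jig x = 17 mm; from there an upturned lip rises some 5 mm towards the mouth, to jig x = 7 mm. A light spring closes it (about 1 N at the lip).
- flap_lip (a point): Middle of the orange flap's upturned free lip, the edge nearest the mouth (jig x about 7.5 mm, 13 mm above the bed while the flap lies down).
- ejector (a joint): How far the spring ejector pin is pushed down (m): 0 standing up, 0.008 at its stop, level with the bed. Spring: 2 N to start it, 6 N at the stop; it pops up again when let go.
- ejector_top (a point): Centre of the flat top of the brass ejector pin, 14 mm across, standing 8 mm proud of the bed at jig x = -30 mm, y = 0 (right under the plate's rib when the plate is home).
- hub: Bystander: black printed cone hub, 60 mm across, 26 mm high; origin under its centre.
- spindle: Bystander: black printed spindle, 38 mm across, 72 mm high, standing; origin under its centre.
- knob: Bystander: small black fluted knob, 28 mm across, 20 mm high, on the table between plate and jig; origin under its centre.
- jar: Bystander: amber glass jar with white cap, 56 mm across, 75 mm high; origin under its centre.
- driver: Bystander: grey-handled screwdriver, 170 mm long, lying on the table; origin under its middle.
- dish: Bystander: white open dish 90 x 70 x 22 mm with brass inserts in it; origin under its centre.
Mind the look-alikes: they are no part of the job. Of the things like the plate, leave any that is green; of the rest the smaller one is meant. What is shaped like the jig but red is not meant.

How it is judged:
By the outcome, as a careful person would: the job done as asked, in the order asked, and still so for the second after the job is handed in, while the arm keeps its last pose, push and grip.
It also fails if it takes over 42 s, if anything falls off the work surface, if the arm or the gripper's body presses on something with over 40 N, if the wrist force passes 120 N, or if a joint passes its speed limit or range.

## Robot

A 6-joint arm with a two-finger parallel gripper is mounted at the origin on the work surface. World frame = base frame: x ahead of the robot, y to its left, z up, the work surface at z = 0. Lengths are in m, angles in rad, forces in N, time in s.
With the tool pointing down it reaches from about 0.35 to 0.775 m from the base axis. Payload 5.5 kg.
Tool frame: the origin (TCP) lies between the finger pads; the fingertips stand 19 mm ahead of it and the grasp point (between the pads) is the TCP (env.tcp_to_tips is the distance from the TCP to the fingertips, in m); z points along the fingers, y is the direction in which the jaws open and shut (so a half turn about z gives the same grasp; the last joint's range is limited). The gripper opens to 85 mm and grips with 20 to 120 N. Pads are 22 mm wide; open, the fingers measure 114 mm over their backs; the gripper's body (76 mm by 85 mm) begins 54 mm behind the grasp point. The pads swing forward as they close: fully open they stand 13 mm farther back than shut.
Start: joints at [0.992, 0.313, 0.046, 1.304, 0, 1.431], TCP at [0.244, 0.521, 0.25] pointing down, gripper open.
Joint ranges: [-2.76, 2.76], [-0.86, 1.69], [-1.03, 1.26], [-2.2, 2.34], [-1.47, 1.5], [-3.14, 3.14]. Speed limits (rad/s): [2.57, 2.57, 3.14, 3.14, 3.14, 3.14].

## Interface

Orientations are given as a unit quaternion [w, x, y, z].
In Python, from workcell import env, eyes, job gives the robot as it stands. The module is installed in compiled form; this text tells all that it offers.
- The arm moves only by the tool move_arm, never from a script. Its argument "commands" is a list of rows, each a list of 3 entries, a list of its own where there are three numbers: the shift along the world's x, y, z as a fraction of full scale, then the turn, a rotation vector about the world's x, y, z as a fraction of full scale, then the gripper command: -1 is shut, 1 is fully open, values between are in proportion. In form: [[[x, y, z], [wx, wy, wz], gripper], ...]. A call has 1 to 5 rows; each row shifts and turns the commanded pose from where the row before left it; what a row does not reach is not made up. Full scale, the value 1, is 0.04 m for a shift and 8 degrees for a turn. A row lasts 1/10 s, in which the tool goes at most 50 mm and 8.59 degrees, less where a joint would pass 70% of its speed; a pose out of reach is approached as far as the arm can. A call with a number of a shift or a turn outside -1 to 1 is refused whole. A call with a gripper value outside its range is refused whole. The fingers move at their own pace and stop on an object; "newtons" is the grip in N (left out, the last holds). Time passes only in rows, so rows that do not move let the fingers close. It gives the time, the measured TCP pose, the force and the opening at its end, in the units of the state.
- env.get_state(): the state, without advancing time (a new reading comes with each control period).
- eyes.read_camera(name): name is "side" or "top"; returns a dict with "frame" (480x640x3 uint8, red, green, blue), "mtx" (3x3 intrinsics, pixels), "k1" (the pictures are not rectified: a ray, as slopes to the right and down, at radius r is drawn at 1 + k1 r^2 times it, then the intrinsics apply), "camera_from_world" (4x4, takes a point from world to camera coordinates). Camera axes: x right, y down, z forward; pixel columns grow to the right and rows downward; lengths in m; the calibration is good to about 2 mm. A picture is of the moment at which its call begins. There is no depth.
- job.hand_in(): hands the job in, once; it reports no verdict.
The state is a dict: "clock": time; "joint_pos": joint angles; "qvel": joint speeds; "tau": joint torques, N m; "tcp_pos": TCP position; "orientation": TCP orientation; "wrist_force": force on the tool from outside, world axes, zero at the start; "ft_torque": the same for the moment, N m; "finger_gap": finger opening in m.
Only numpy, scipy, OpenCV 4.12 (cv2) and the standard library are available. Lean on these libraries where they do the work, as an engineer would, in place of code of your own. Each camera call takes 0.05 s, during which the arm holds its last target.

## Working session

There is one attempt and no reset: what is moved stays moved. The work goes in short steps, Python scripts to look and compute and a tool call to move; the robot and the scene stay as the last step left them, time stands still between calls to the robot, and variables do not carry over. Pictures are saved under pics/ and viewed, and the job is handed in when it is done.

Besides the shell and the picture viewer there is one more tool, called after ">>>" as a command line: name --argument value ..., lists and objects as JSON in quotes. move_arm: Moves the arm, as the interface text tells. Its arguments: {"type":"object","properties":{"commands":{"type":"array","items":{"type":"array"}},"newtons":{"type":"number"}},"required":["commands"]}

```bash
mkdir -p pics; python3 - <<'E'
from workcell import env, eyes, job
import cv2,numpy as np,pickle
print(env.get_state(), env.tcp_to_tips)
for n in("side","top"):
    d=eyes.read_camera(n); cv2.imwrite(f"pics/{n}0.png",d["frame"][:,:,::-1]); pickle.dump(d,open(f"{n}0.pkl","wb")); print(n,d["mtx"],d["k1"],d["camera_from_world"])
E
```

```text
{'clock': 0.0, 'joint_pos': array([9.92379933e-01, 3.14014194e-01, 4.49404478e-02, 1.30361513e+00,
       4.01381760e-06, 1.43121867e+00]), 'qvel': array([ 0.00092604, -0.00079113, -0.00061775, -0.00046484, -0.00046238,
        0.00057137]), 'tau': array([ 1.98333632e-04, -4.80627322e+01,  2.98532063e+01,  1.89911155e-02,
       -5.60262833e-05,  1.08480512e-05]), 'tcp_pos': array([0.24403047, 0.52009465, 0.24938526]), 'orientation': array([-3.34338279e-04,  2.17662852e-01,  9.76023559e-01, -8.85243039e-04]), 'wrist_force': array([ 1.13266673,  0.09092977, -0.45407734]), 'ft_torque': array([-0.00077061, -0.01496663, -0.0164215 ]), 'finger_gap': 0.08557982444987416} 0.019
side [[455.58997921   0.         317.41978565]
 [  0.         455.58997921 250.18638635]
 [  0.           0.           1.        ]] -0.11928027596027234 [[ 0.98940482 -0.14435927 -0.01544372 -0.51564655]
 [-0.10019541 -0.60196425 -0.79221204  0.08844696]
 [ 0.10506658  0.7853658  -0.61005046  1.23683149]
 [ 0.          0.          0.          1.        ]]
top [[439.79784304   0.         320.83925849]
 [  0.         439.79784304 235.44373657]
 [  0.           0.           1.        ]] -0.09853550911076972 [[-0.02618963 -0.99964185  0.00550135  0.02536511]
 [-0.99255512  0.02534836 -0.11912932  0.5404367 ]
 [ 0.1189472  -0.00858035 -0.99286351  0.89723718]
 [ 0.          0.          0.          1.        ]]
```

View pics/side0.png

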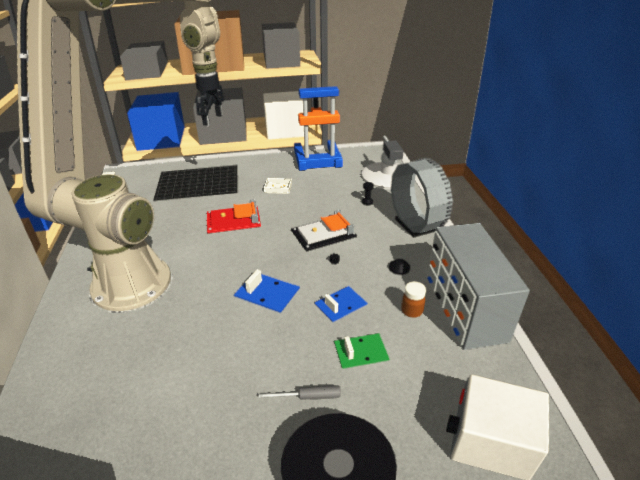

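View pics/top0.png

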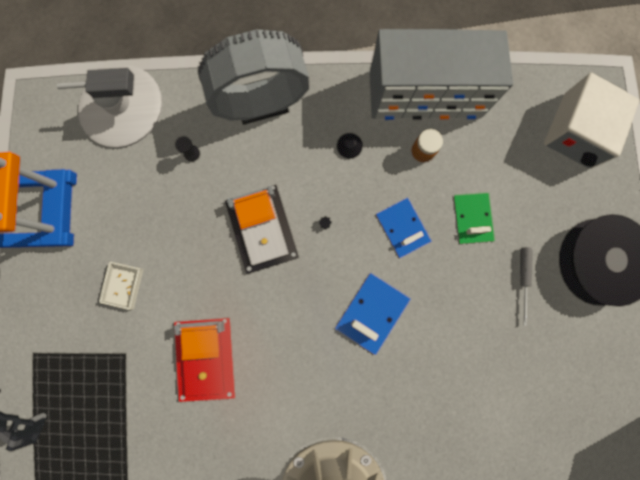

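```bash
cat > h.py <<'E'
import cv2,numpy as np,pickle
def rays(d,px):
    px=np.asarray(px,float).reshape(-1,2); K=d["mtx"]
    # r is undistorted radius: drawn = u*(1+k1 r^2)
    u=cv2.undistortPoints(px.reshape(-1,1,2),K,np.array([d["k1"],0,0,0,0]),None,None,None).reshape(-1,2) if 0 else None
    q=(px-[K[0,2],K[1,2]])/[K[0,0],K[1,1]]; s=q.copy()
    for _ in range(30): s=q/(1+d["k1"]*(s**2).sum(1,keepdims=True))
    T=d["camera_from_world"]; R=T[:3,:3]
    return -R.T@T[:3,3], np.c_[s,np.ones(len(s))]@R
def onplane(d,px,z):
    o,r=rays(d,px); return o+r*((z-o[2])/r[:,2])[:,None]
def proj(d,P):
    T=d["camera_from_world"];P=np.asarray(P,float).reshape(-1,3)
    c=P@T[:3,:3].T+T[:3,3]; s=c[:,:2]/c[:,2:]; s=s*(1+d["k1"]*(s**2).sum(1,keepdims=True))
    K=d["mtx"]; return s*[K[0,0],K[1,1]]+[K[0,2],K[1,2]]
def tri(d1,p1,d2,p2):
    A=np.zeros((3,3));b=np.zeros(3)
    for d,p in((d1,p1),(d2,p2)):
        o,r=rays(d,p);r=r[0]/np.linalg.norm(r);M=np.eye(3)-np.outer(r,r);A+=M;b+=M@o
    return np.linalg.solve(A,b)
def crop(d,x,y,w,h,k,f):
    c=cv2.resize(d["frame"][y:y+h,x:x+w,::-1],None,fx=k,fy=k,interpolation=cv2.INTER_CUBIC); cv2.imwrite(f,c)
E
python3 - <<'E'
from h import *
t=pickle.load(open("top0.pkl","rb"));s=pickle.load(open("side0.pkl","rb"))
crop(t,215,175,100,100,6,"pics/tj.png");crop(t,365,190,80,75,7,"pics/tp.png")
crop(s,280,200,90,60,8,"pics/sj.png");crop(s,300,275,80,55,8,"pics/sp.png")
for n,d in(("top",t),("side",s)):
    hsv=cv2.cvtColor(d["frame"],cv2.COLOR_RGB2HSV)
    def reg(lo,hi,box):
        m=cv2.inRange(hsv,lo,hi);k=np.zeros_like(m);x,y,w,h=box;k[y:y+h,x:x+w]=m[y:y+h,x:x+w];return k
    box=(365,190,80,75) if n=="top" else (300,275,80,55)
    m=reg((100,120,40),(130,255,255),box);m2=reg((0,0,150),(180,90,255),box)
    c=max(cv2.findContours(m|0,cv2.RETR_EXTERNAL,cv2.CHAIN_APPROX_NONE)[0],key=cv2.contourArea).reshape(-1,2)
    P=onplane(d,c,0.004)[:,:2]; r=cv2.minAreaRect((P*1000).astype(np.float32));print(n,"plate",r)
    yx=np.argwhere(m2)[:,::-1]; print("rib",len(yx),onplane(d,[yx.mean(0)],.032), yx.mean(0))
    if len(yx)>5: print(cv2.minAreaRect((onplane(d,yx,.032)[:,:2]*1000).astype(np.float32)))
    box=(215,175,100,100) if n=="top" else (280,200,90,60)
    for nm,lo,hi,z in(("flap",(5,150,120),(15,255,255),.0335),("bed",(0,0,130),(180,45,255),.022),("pin",(16,90,90),(35,255,255),.030)):
        m=reg(lo,hi,box); cs=cv2.findContours(m,cv2.RETR_EXTERNAL,cv2.CHAIN_APPROX_NONE)[0]
        if not cs: print(nm,"none");continue
        c=max(cs,key=cv2.contourArea).reshape(-1,2)
        yx=np.argwhere(m)[:,::-1]
        print(nm,len(yx),yx.mean(0),onplane(d,[yx.mean(0)],z),cv2.minAreaRect((onplane(d,c,z)[:,:2]*1000).astype(np.float32)))
E
```

```text
top plate ((557.7235717773438, -169.79811096191406), (107.66519165039062, 79.45887756347656), 26.02400016784668)
rib 4070 [[ 0.55475386 -0.17040963  0.032     ]] [406.01547912 226.84029484]
((555.6343383789062, -168.7050323486328), (173.29649353027344, 159.9605255126953), 88.3747329711914)
flap 303 [254.33663366 207.35973597] [[0.60462652 0.15146874 0.0335    ]] ((601.046142578125, 152.73316955566406), (65.76209259033203, 78.44126892089844), 16.361669540405273)
bed 6702 [268.19143539 224.26410027] [[0.56916728 0.12356145 0.022     ]] ((570.74560546875, 133.54617309570312), (216.61492919921875, 215.5269012451172), 88.59719848632812)
pin 813 [253.52152522 211.07626076] [[0.59726908 0.1537694  0.03      ]] ((601.3215942382812, 154.55381774902344), (59.344581604003906, 69.9701156616211), 17.169397354125977)
side plate ((555.4622802734375, -173.05409240722656), (110.75162506103516, 82.54666900634766), 25.41937255859375)
rib 3453 [[ 0.54737031 -0.19678672  0.032     ]] [339.27512308 301.62409499]
((550.6506958007812, -192.476806640625), (191.54637145996094, 208.28688049316406), 80.70556640625)
flap 309 [335.31067961 221.68932039] [[0.59876555 0.1483097  0.0335    ]] ((599.2536010742188, 149.8711395263672), (65.80670166015625, 82.51067352294922), 15.972023963928223)
bed 4356 [323.51882461 228.88934803] [[0.55960881 0.13251529 0.022     ]] ((561.6265869140625, 143.8968048095703), (316.19232177734375, 295.01519775390625), 80.58818054199219)
pin 16 [314.1875 229.3125] [[0.52984349 0.12365989 0.03      ]] ((529.1456909179688, 122.81756591796875), (15.882010459899902, 12.058055877685547), 81.84150695800781)
```

View pics/tj.png

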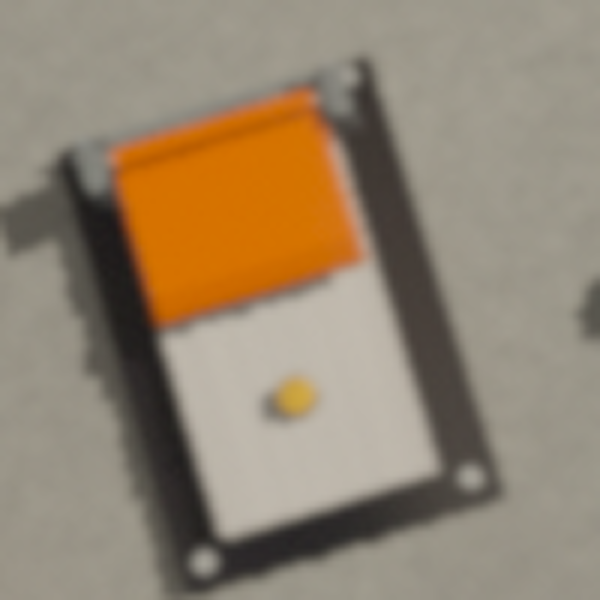

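View pics/tp.png

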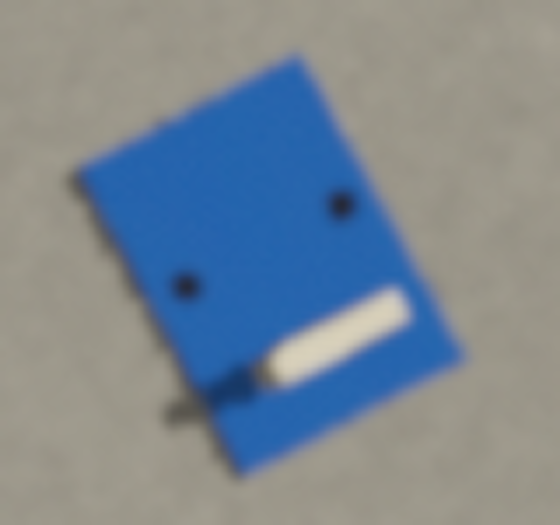

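View pics/sj.png

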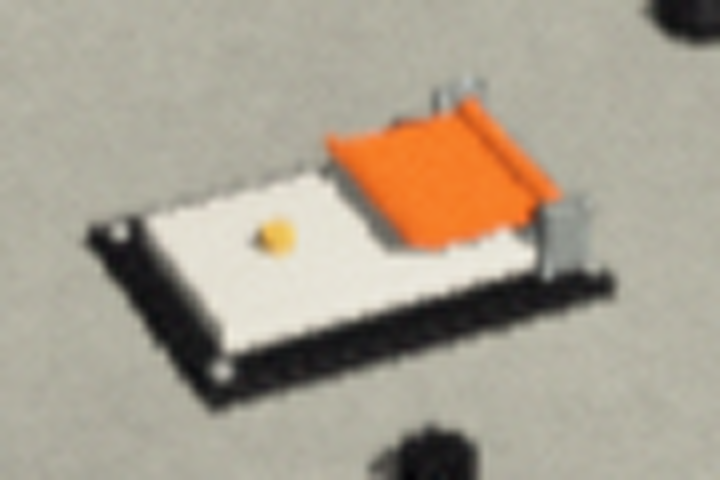

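View pics/sp.png

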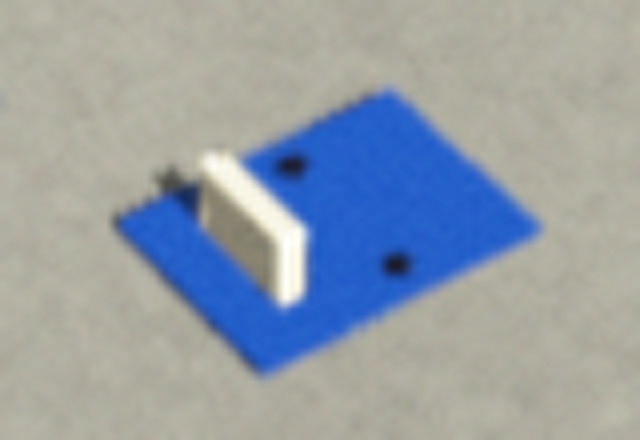

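```bash
python3 - <<'E'
from h import *
t=pickle.load(open("top0.pkl","rb"));s=pickle.load(open("side0.pkl","rb"))
T=lambda p:np.array([215,175])+(np.array(p)+.5)/6-.5
S=lambda p:np.array([280,200])+(np.array(p)+.5)/8-.5
pts={ # jig coords -> pixel ; 
 't':[((-70,40,22),(220,541)),((-70,-40,22),(441,470)),((-30,0,30),(296,396)),((85,-60,10),(368,58)),((-85,-60,10),(502,492)),((7.5,38,35),(155,326)),((7.5,-38,35),(362,262))],
 's':[((-70,40,22),(148,220)),((-70,-40,22),(228,352)),((-30,0,30),(278,236)),((-85,60,10),(88,230)),((-85,-60,10),(215,398)),((85,-60,10),(612,283)),((7.5,38,35),(328,138)),((7.5,-38,35),(415,248))]}
for nm,d,f in(('t',t,T),('s',s,S)):
    J=np.array([a for a,b in pts[nm]])/1000.;W=np.array([onplane(d,[f(b)],a[2]/1000)[0,:2] for a,b in pts[nm]])
    a=J[:,:2];c=a.mean(0);w=W.mean(0);H=(a-c).T@(W-w);th=np.arctan2(H[0,1]-H[1,0],H[0,0]+H[1,1])
    R=np.array([[np.cos(th),-np.sin(th)],[np.sin(th),np.cos(th)]])
    o=w-R@c;print(nm,np.degrees(th),o,"\n",np.round(((W-o)@R-a)*1000,1).tolist())
    # plate 
T=lambda p:np.array([365,190])+(np.array(p)+.5)/7-.5
S=lambda p:np.array([300,275])+(np.array(p)+.5)/8-.5
pts={'t':[((55,40,4),(78,173)),((55,-40,4),(299,54)),((-55,-40,4),(465,355)),((-55,40,4),(240,476)),((-30,-22,32),(403,300)),((-30,22,32),(275,370))],
 's':[((55,40,4),(388,90)),((55,-40,4),(542,228)),((-55,-40,4),(264,374)),((-55,40,4),(115,220)),((-30,-22,32),(291,232)),((-30,22,32),(216,156))]}
for nm,d,f in(('t',t,T),('s',s,S)):
    J=np.array([a for a,b in pts[nm]])/1000.;W=np.array([onplane(d,[f(b)],a[2]/1000)[0,:2] for a,b in pts[nm]])
    a=J[:,:2];c=a.mean(0);w=W.mean(0);H=(a-c).T@(W-w);th=np.arctan2(H[0,1]-H[1,0],H[0,0]+H[1,1])
    R=np.array([[np.cos(th),-np.sin(th)],[np.sin(th),np.cos(th)]])
    o=w-R@c;print(nm,np.degrees(th),o,"rib",o+R@[-.03,0],"\n",np.round(((W-o)@R-a)*1000,1).tolist())
for nm,p,q,z in(("knob",(325,222),(334,258),.02),("jar",(429,141),(414,292),.075),("hub",(350,144),(399,266),.02)):
    print(nm,onplane(t,[p],z),onplane(s,[q],z))
E
```

```text
t 16.371795981289363 [0.56213316 0.14148876] 
 [[-0.3, 0.7], [-0.2, -1.5], [-0.3, -0.8], [-1.4, -0.5], [1.7, 0.6], [0.5, 1.0], [-0.1, 0.6]]
s 16.6172124154905 [0.56013212 0.13511766] 
 [[2.9, 0.9], [-3.9, -9.8], [-1.4, -1.3], [0.7, 1.2], [1.7, 1.5], [-4.2, 0.9], [3.3, 6.0], [0.7, 0.6]]
t 26.35283113600908 [ 0.55810403 -0.17035176] rib [ 0.5312217  -0.18366869] 
 [[-1.7, 0.3], [-0.9, -0.2], [1.1, 0.2], [1.2, 1.4], [0.3, -1.4], [-0.0, -0.2]]
s 25.607151167233283 [ 0.55594829 -0.17204967] rib [ 0.52889493 -0.18501562] 
 [[-1.6, -0.2], [-0.8, -0.5], [0.1, -1.7], [-0.0, 0.2], [0.9, 2.6], [1.4, -0.3]]
knob [[0.57124607 0.00157085 0.02      ]] [[ 0.56695564 -0.0101271   0.02      ]]
jar [[ 0.72919448 -0.21997228  0.075     ]] [[ 0.72064781 -0.23749639  0.075     ]]
hub [[ 0.7440004  -0.05841147  0.02      ]] [[ 0.73670739 -0.07402641  0.02      ]]
```

>>> move_arm --commands '[[[0.4, -0.97, 0], [0, 0, -0.27], 1], [[0.4, -0.97, 0], [0, 0, -0.27], 1], [[0.4, -0.97, 0], [0, 0, -0.27], 1], [[0.4, -0.97, 0], [0, 0, -0.27], 1], [[0.4, -0.97, 0], [0, 0, -0.27], 1]]' --newtons 60

```text
clock: 0.6
tcp_pos: [0.3244, 0.3249, 0.25]
orientation: [-0.0, 0.309, 0.951, -0.0]
wrist_force: [0.3, 0.4, 0.4]
finger_gap: 0.0854
```

>>> move_arm --commands '[[[0.4, -0.97, 0], [0, 0, -0.27], 1], [[0.4, -0.97, 0], [0, 0, -0.27], 1], [[0.4, -0.97, 0], [0, 0, -0.27], 1], [[0.4, -0.97, 0], [0, 0, -0.27], 1], [[0.4, -0.97, 0], [0, 0, -0.27], 1]]'

```text
clock: 1.1
tcp_pos: [0.4044, 0.1309, 0.2502]
orientation: [-0.0, 0.397, 0.918, 0.0]
wrist_force: [1.1, 0.1, -0.3]
finger_gap: 0.0859
```

>>> move_arm --commands '[[[0.4, -0.97, -0.3], [0, 0, -0.27], 1], [[0.4, -0.97, -0.3], [0, 0, -0.27], 1], [[0.4, -0.97, -0.4], [0, 0, -0.27], 1], [[0.4, -0.97, -0.5], [0, 0, -0.27], 1], [[0.4, -0.97, -0.5], [0, 0, -0.27], 1]]'

```text
clock: 1.6
tcp_pos: [0.4846, -0.0632, 0.1695]
orientation: [0.0, 0.482, 0.876, 0.0]
wrist_force: [2.0, 0.2, -0.5]
finger_gap: 0.0856
```

```bash
cat > st.py <<'E'
from workcell import env
import numpy as np
from scipy.spatial.transform import Rotation as R
s=env.get_state();q=s["orientation"];M=R.from_quat([q[1],q[2],q[3],q[0]]).as_matrix()
print("t",s["clock"],"p",np.round(s["tcp_pos"],4),"yaw_y",round(np.degrees(np.arctan2(M[1,1],M[0,1])),2),"z",np.round(M[:,2],4),"F",np.round(s["wrist_force"],1),"T",np.round(s["ft_torque"],2),"gap",round(s["finger_gap"],4),"q",np.round(s["joint_pos"],2))
E
python3 st.py
```

```text
t 1.6 p [ 0.4846 -0.0632  0.1695] yaw_y 32.35 z [ 3.e-04  1.e-04 -1.e+00] F [ 2.   0.2 -0.5] T [ 0.03 -0.01 -0.02] gap 0.0856 q [-0.29  0.19 -0.32  1.06  0.    0.71]
```

>>> move_arm --commands '[[[0.285, -0.756, -0.4], [0, 0, -0.2], 1], [[0.285, -0.756, -0.5], [0, 0, -0.2], 1], [[0.285, -0.756, -0.6], [0, 0, -0.2], 1], [[0.285, -0.756, -0.6], [0, 0, -0.2], 1], [[0, 0, 0], [0, 0, 0], 1]]'

```text
clock: 2.1
tcp_pos: [0.5291, -0.185, 0.0824]
orientation: [-0.002, 0.531, 0.847, -0.001]
wrist_force: [-0.4, 1.1, 0.3]
finger_gap: 0.0856
```

```bash
python3 st.py; python3 - <<'E'
from workcell import eyes
from h import *
for n,b in(("top",(340,170,130,110)),("side",(260,200,160,120))):
    d=eyes.read_camera(n); pickle.dump(d,open(n+"1.pkl","wb")); crop(d,*b,5,f"pics/{n}1.png")
E
```

```text
t 2.1 p [ 0.5291 -0.185   0.0824] yaw_y 25.82 z [-0.0039  0.0012 -1.    ] F [-0.4  1.1  0.3] T [-0.03  0.05  0.02] gap 0.0856 q [-0.48  0.39 -0.27  0.91 -0.    0.64]
```

View pics/side1.png

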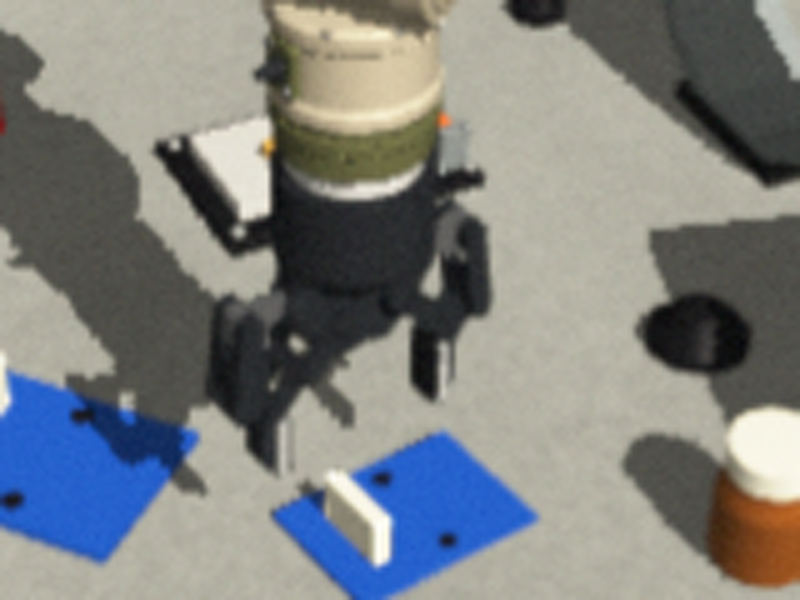

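View pics/top1.png

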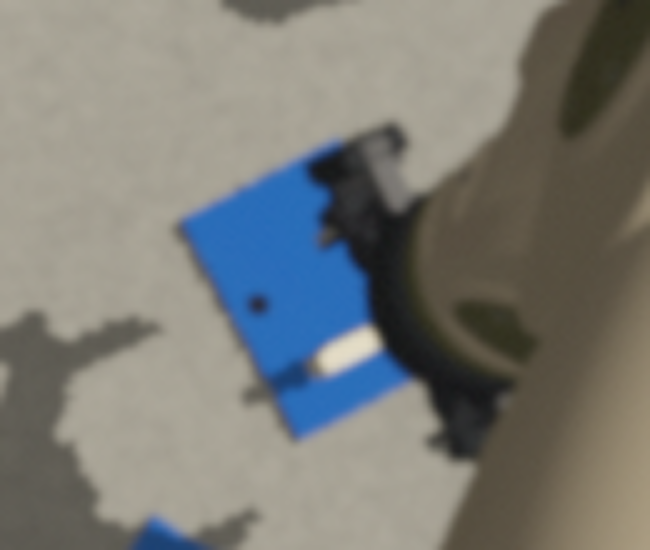

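```bash
python3 - <<'E'
from h import *
for n,b in(("top",(340,170)),("side",(260,200))):
    d=pickle.load(open(n+"1.pkl","rb"))
    a=np.radians(26);u=np.array([np.cos(a),np.sin(a),0])
    p=np.array([.5291,-.185,.0824])
    for P in (p,p+[0,0,.054],p+.0425*u+[0,0,-.006],p-.0425*u+[0,0,-.006],[.5302,-.1842,.032]):
        print(n,(proj(d,P)[0]-b)*5)
E
```

```text
top [393.81004354 329.1336173 ]
top [426.00601465 312.23352248]
top [340.18882212 238.76633835]
top [440.9180157  423.72780016]
top [365.06286902 340.64212268]
side [356.16433934 420.09892587]
side [356.55334158 333.85395618]
side [426.35052056 395.77760492]
side [283.4592988  464.03165161]
side [357.71899223 494.55441555]
```

>>> move_arm --commands '[[[0, 0, -0.6], [0, 0, 0], 1], [[0, 0, -0.6], [0, 0, 0], 1], [[0, 0, -0.15], [0, 0, 0], 1], [[0, 0, 0], [0, 0, 0], 1], [[0, 0, 0], [0, 0, 0], 1]]'

```text
clock: 2.7
tcp_pos: [0.5306, -0.1821, 0.0337]
orientation: [0.001, 0.529, 0.849, 0.0]
wrist_force: [0.3, 0.0, -0.7]
finger_gap: 0.0856
```

```bash
python3 st.py; python3 - <<'E'
from workcell import eyes
from h import *
for n,b in(("top",(340,170,130,110)),("side",(260,230,160,110))):
    d=eyes.read_camera(n); crop(d,*b,5,f"pics/{n}2.png")
E
```

```text
t 2.7 p [ 0.5306 -0.1821  0.0337] yaw_y 26.11 z [ 1.5e-03 -6.0e-04 -1.0e+00] F [ 0.3  0.  -0.7] T [-0.    0.02  0.  ] gap 0.0856 q [-0.47  0.44 -0.33  0.8   0.    0.64]
```

View pics/side2.png

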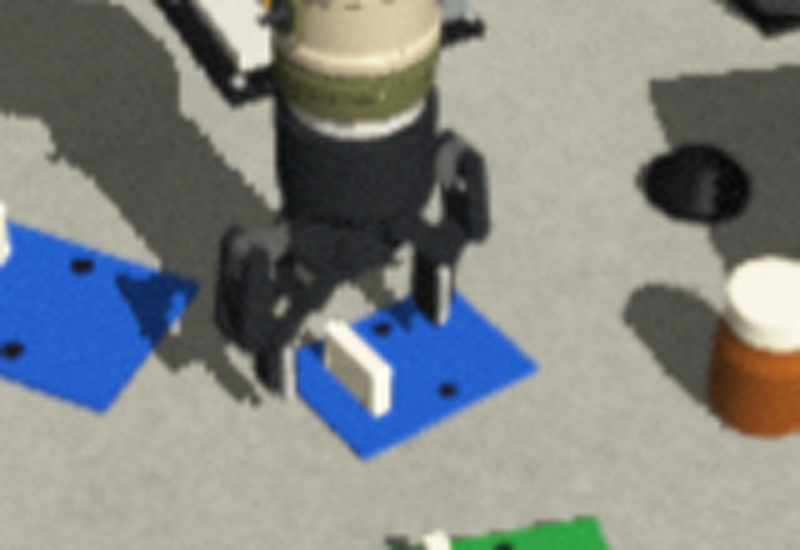

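>>> move_arm --commands '[[[0, -0.05, -0.17], [0, 0, 0], 1], [[0, 0, 0], [0, 0, 0], -1], [[0, 0, 0], [0, 0, 0], -1], [[0, 0, 0], [0, 0, 0], -1], [[0, 0, 0], [0, 0, 0], -1]]' --newtons 60

```text
clock: 3.3
tcp_pos: [0.5299, -0.1844, 0.0256]
orientation: [0.0, 0.53, 0.848, 0.0]
wrist_force: [0.3, -0.2, -0.4]
finger_gap: 0.0285
```

>>> move_arm --commands '[[[0, 0, 0], [0, 0, 0], -1], [[0, 0, 0], [0, 0, 0], -1], [[0, 0, 0], [0, 0, 0], -1], [[0, 0, 0], [0, 0, 0], -1]]'

```text
clock: 3.7
tcp_pos: [0.5301, -0.1845, 0.0258]
orientation: [0.0, 0.529, 0.848, 0.0]
wrist_force: [0.4, 0.3, 2.7]
finger_gap: 0.0085
```

```bash
python3 st.py
```

```text
t 3.7 p [ 0.5301 -0.1845  0.0258] yaw_y 26.06 z [ 6.e-04 -2.e-04 -1.e+00] F [0.4 0.3 2.7] T [0.05 0.06 0.  ] gap 0.0085 q [-0.48  0.45 -0.34  0.78  0.    0.64]
```

>>> move_arm --commands '[[[0, 0, 0.3], [0, 0, 0], -1], [[0, 0, 0.5], [0, 0, 0], -1], [[0, 0, 0.7], [0, 0, 0], -1], [[0, 0, 0.7], [0, 0, 0], -1], [[0, 0, 0.2], [0, 0, 0], -1]]'

```text
clock: 4.2
tcp_pos: [0.5316, -0.1852, 0.1252]
orientation: [0.003, 0.529, 0.848, 0.0]
wrist_force: [0.6, -0.5, -1.7]
finger_gap: 0.0089
```

```bash
python3 st.py; python3 - <<'E'
from workcell import eyes
from h import *
for n,b in(("top",(340,170,130,110)),("side",(260,200,160,120))):
    d=eyes.read_camera(n); crop(d,*b,5,f"pics/{n}3.png");pickle.dump(d,open(n+"3.pkl","wb"))
E
```

```text
t 4.2 p [ 0.5316 -0.1852  0.1252] yaw_y 26.07 z [ 0.0047 -0.0023 -1.    ] F [ 0.6 -0.5 -1.7] T [ 0.02 -0.07 -0.04] gap 0.0089 q [-0.48  0.35 -0.21  1.    0.    0.64]
```

View pics/side3.png

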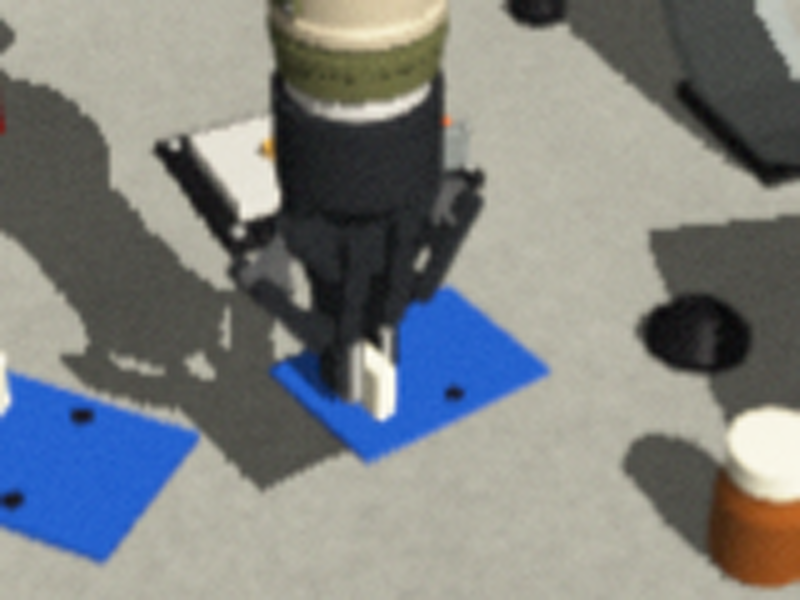

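View pics/top3.png

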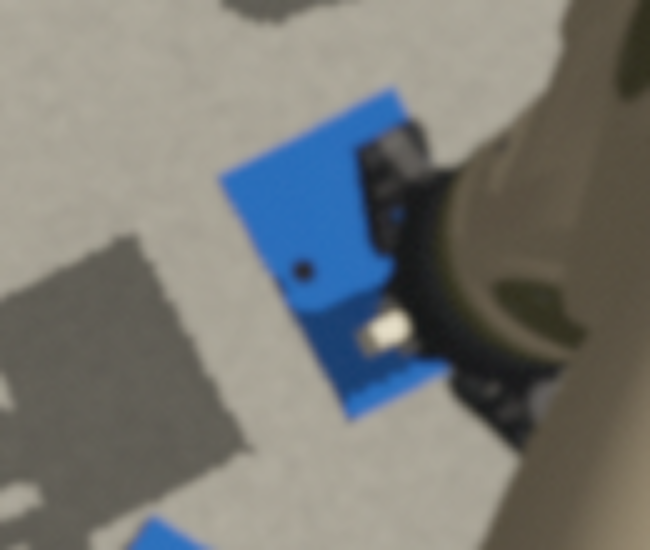

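```bash
cat > plate.py <<'E'
from h import *
def fit(d,off,k,pts,zt,tcp):
    f=lambda p:np.array(off)+(np.array(p)+.5)/k-.5
    a=np.array([q for q,_ in pts])/1000.;W=np.array([onplane(d,[f(b)],zt)[0,:2] for _,b in pts])
    c=a.mean(0);w=W.mean(0);H=(a-c).T@(W-w);th=np.arctan2(H[0,1]-H[1,0],H[0,0]+H[1,1])
    R=np.array([[np.cos(th),-np.sin(th)],[np.sin(th),np.cos(th)]]);o=w-R@c
    print(np.degrees(th),o,"tcp in plate",(np.array(tcp)-o)@R,np.round(((W-o)@R-a)*1000,1).tolist())
E
python3 - <<'E'
from plate import *
tcp=(.5316,-.1852)
fit(pickle.load(open("top3.pkl","rb")),(340,170),5,[((55,40),(220,178)),((55,-40),(392,88)),((-55,40),(348,418))],.103,tcp)
fit(pickle.load(open("side3.pkl","rb")),(260,200),5,[((55,40),(450,288)),((55,-40),(550,370)),((-55,-40),(367,462)),((-55,40),(272,370))],.103,tcp)
E
```

```text
25.639132832465695 [ 0.55816379 -0.17229258] tcp in plate [-0.02953331 -0.00014232] [[-1.4, -0.5], [-0.5, 0.8], [1.9, -0.4]]
26.39486769476701 [ 0.55631894 -0.17519411] tcp in plate [-0.0265902   0.00202614] [[-0.5, -0.7], [-0.4, 1.1], [-0.2, 0.2], [1.1, -0.7]]
```

>>> move_arm --commands '[[[-0.1, 0.76, 0], [0, 0, -0.24], -1], [[-0.1, 0.76, 0], [0, 0, -0.24], -1], [[-0.1, 0.76, 0], [0, 0, -0.24], -1], [[-0.1, 0.76, 0], [0, 0, -0.24], -1], [[-0.1, 0.76, 0], [0, 0, -0.24], -1]]'

```text
clock: 4.8
tcp_pos: [0.5084, -0.0311, 0.1198]
orientation: [-0.001, 0.599, 0.801, -0.001]
wrist_force: [-0.1, 0.2, -0.2]
finger_gap: 0.0086
```

>>> move_arm --commands '[[[-0.1, 0.76, 0], [-0.113, 0.384, 0], -1], [[-0.1, 0.76, 0], [-0.113, 0.384, 0], -1], [[-0.1, 0.76, 0], [-0.113, 0.384, 0], -1], [[-0.1, 0.76, 0], [-0.113, 0.384, 0], -1], [[-0.1, 0.76, 0], [-0.113, 0.384, 0], -1]]'

```text
clock: 5.3
tcp_pos: [0.4888, 0.1207, 0.1201]
orientation: [-0.085, 0.593, 0.793, -0.113]
wrist_force: [1.1, 0.7, -0.3]
finger_gap: 0.009
```

>>> move_arm --commands '[[[0, 0, 0], [0, 0, 0], -1], [[0, 0, 0], [0, 0, 0], -1]]'

```text
clock: 5.5
tcp_pos: [0.4891, 0.1201, 0.1197]
orientation: [-0.084, 0.592, 0.794, -0.113]
wrist_force: [-0.1, -1.8, 0.3]
finger_gap: 0.0083
```

```bash
cat >> st.py <<'E'
J=np.array([.562,.140]);a=np.radians(16.4);u=np.array([np.cos(a),np.sin(a)]);v=np.array([-u[1],u[0]])
d=s["tcp_pos"][:2]-J; U=np.r_[u,0];V=np.r_[v,0]
px=M[:,1]; pz=-M[:,2]   # plate x, z
if px[0]<0: px=-px
edge=s["tcp_pos"]+.085*px-.0258*pz
dd=edge[:2]-J
print("jig tcp",np.round(1000*d@u,1),np.round(1000*d@v,1),"pitch",np.round(np.degrees(np.arcsin(-px[2])),2),"roll",np.round(np.degrees(np.arcsin(pz@V)),2),"yawerr",np.round(np.degrees(np.arctan2(px[:2]@v,px[:2]@u)),2),"edge jig",np.round([1000*dd@u,1000*dd@v,1000*edge[2]-22],1), "Fjig",np.round([s["wrist_force"][:2]@u,s["wrist_force"][:2]@v],1))
E
python3 st.py; python3 - <<'E'
from workcell import eyes
from h import *
for n,b in(("top",(200,150,150,120)),("side",(260,160,150,110))):
    d=eyes.read_camera(n); crop(d,*b,5,f"pics/{n}4.png");pickle.dump(d,open(n+"4.pkl","wb"))
E
```

```text
t 5.5 p [0.4891 0.1201 0.1197] yaw_y 16.58 z [-0.267  -0.0789 -0.9605] F [-0.1 -1.8  0.3] T [ 0.03 -0.3   0.03] gap 0.0083 q [ 0.11  0.48 -0.08  1.29 -0.05  1.4 ]
jig tcp -75.5 1.5 pitch 16.17 roll 0.02 yawerr 0.18 edge jig [-1.1  1.7 49.2] Fjig [-0.6 -1.7]
```

View pics/side4.png

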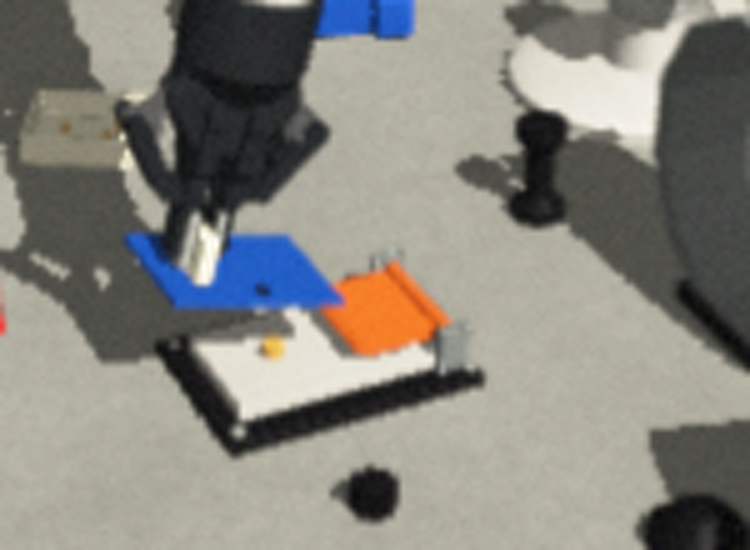

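View pics/top4.png

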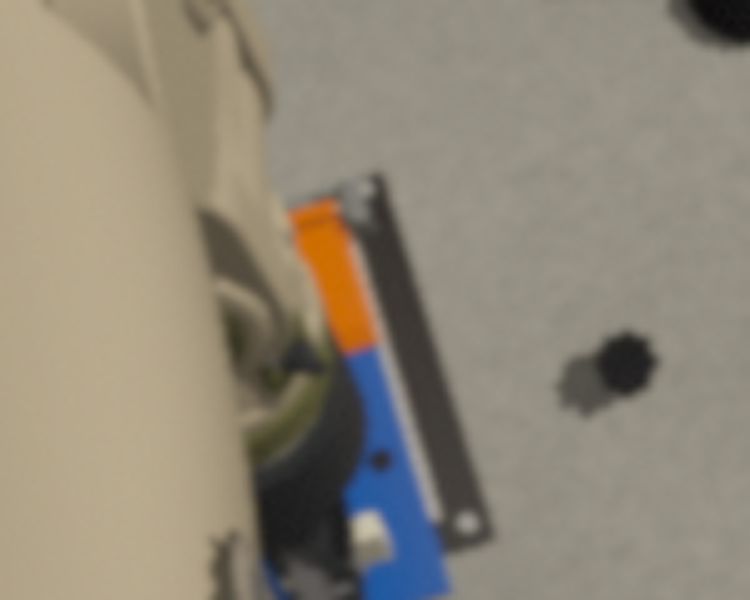

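>>> move_arm --commands '[[[0.01, -0.035, -0.3], [0, 0, 0], -1], [[0, 0, -0.4], [0, 0, 0], -1], [[0, 0, -0.3], [0, 0, 0], -1], [[0, 0, -0.1], [0, 0, 0], -1], [[0, 0, 0], [0, 0, 0], -1]]'

```text
clock: 6.1
tcp_pos: [0.4896, 0.1176, 0.0768]
orientation: [-0.084, 0.593, 0.793, -0.112]
wrist_force: [-0.4, 0.4, -0.4]
finger_gap: 0.009
```

```bash

python3 st.py; python3 - <<'E'
from workcell import eyes
from h import *
for n,b in(("top",(200,150,150,120)),("side",(260,190,120,80))):
    d=eyes.read_camera(n); crop(d,*b,5 if n=="top" else 6,f"pics/{n}5.png");pickle.dump(d,open(n+"5.pkl","wb"))
E
```

```text
t 6.1 p [0.4896 0.1176 0.0768] yaw_y 16.42 z [-0.2661 -0.0778 -0.9608] F [-0.4  0.4 -0.4] T [ 0.01 -0.26  0.02] gap 0.009 q [ 0.1   0.51 -0.14  1.2  -0.05  1.4 ]
jig tcp -75.7 -1.0 pitch 16.1 roll -0.03 yawerr 0.02 edge jig [-1.2 -1.   6.4] Fjig [-0.3  0.5]
```

View pics/side5.png

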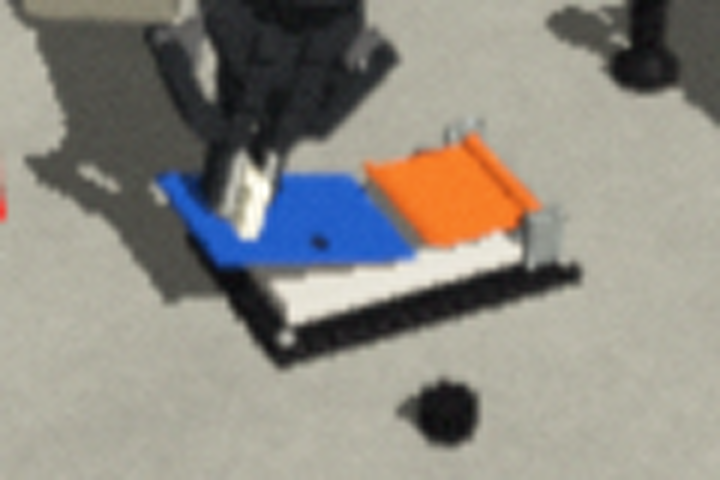

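View pics/top5.png

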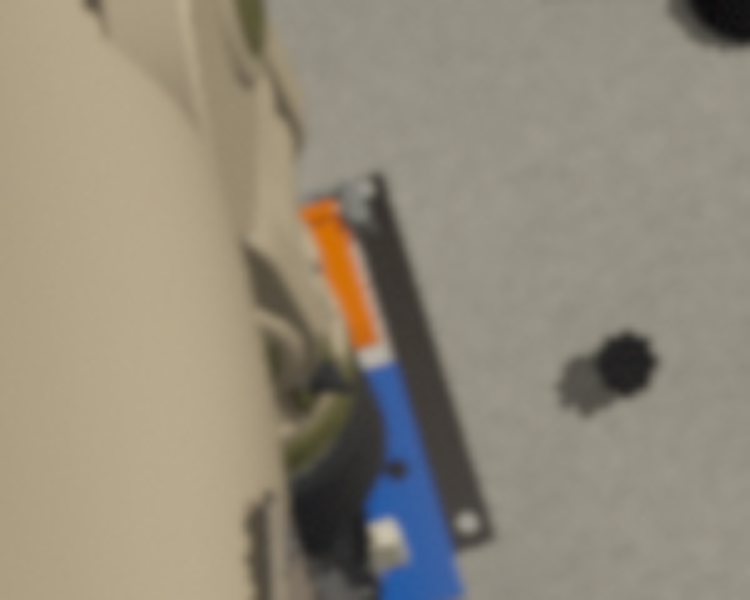

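```bash
python3 - <<'E'
from h import *
J=np.array([.562,.140]);a=np.radians(16.4);Rm=np.array([[np.cos(a),-np.sin(a)],[np.sin(a),np.cos(a)]])
t=pickle.load(open("top5.pkl","rb"));s=pickle.load(open("side5.pkl","rb"))
def q(d,off,k,p,z): return np.round(1000*(onplane(d,[np.array(off)+(np.array(p)+.5)/k-.5],z)[0,:2]-J)@Rm,1)
T=lambda p,z:q(t,(200,150),5,p,z);S=lambda p,z:q(s,(260,190),6,p,z)
print("top plate FR",T((394,365),.0325),"bed edge",T((393,358),.022),T((365,258),.022))
print("side plate FR",S((415,254),.0325),"FL",S((352,175),.0325),"near R",S((222,266),.062),"NL",S((157,177),.062))
print("bed NR",S((290,322),.022),"bed edge R",S((415,262),.022),S((520,235),.022))
print("flap lip R",S((425,245),.035),"L",S((365,162),.035))
for n,b in(("top",(200,150,150,120)),("side",(260,190,120,80))):
  d=t if n=="top" else s; crop(d,*((250,200,60,50) if n=="top" else (285,205,70,55)),11,f"pics/z{n}5.png")
E
```

```text
top plate FR [ -2.8 -40.2] bed edge [  2.  -40.2] [ 47.4 -41.6]
side plate FR [ -3.5 -41.2] FL [-2.  36.6] near R [-108.4  -47.4] NL [-108.2   37.3]
bed NR [-76.6 -52.7] bed edge R [ -0.1 -34. ] [ 58.1 -36.1]
flap lip R [  2.8 -39.5] L [ 7.6 41.3]
```

View pics/ztop5.png

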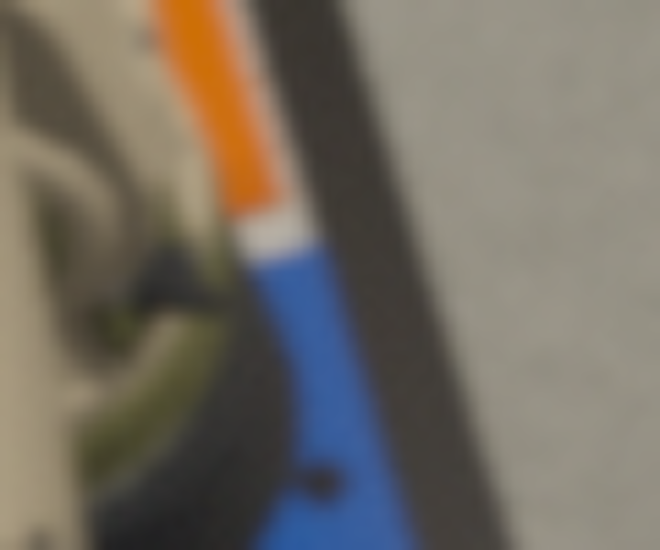

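View pics/zside5.png

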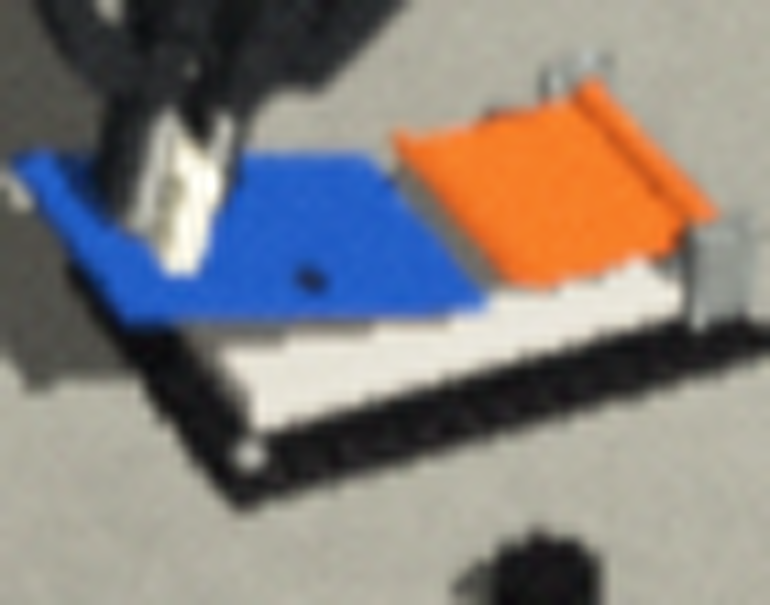

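>>> move_arm --commands '[[[0.104, 0.031, -0.107], [0.055, -0.186, 0], -1], [[0.104, 0.031, -0.107], [0.055, -0.186, 0], -1], [[0.15, 0.044, -0.066], [0.062, -0.21, 0], -1], [[0.15, 0.044, -0.066], [0.062, -0.21, 0], -1], [[0, 0, 0], [0, 0, 0], -1]]'

```text
clock: 6.7
tcp_pos: [0.5108, 0.1243, 0.0642]
orientation: [-0.049, 0.597, 0.798, -0.065]
wrist_force: [0.6, 0.2, -1.2]
finger_gap: 0.0091
```

```bash

python3 st.py; python3 - <<'E'
from workcell import eyes
from h import *
for n,b in(("side",(285,190,80,70)),):
    d=eyes.read_camera(n); crop(d,*b,8,f"pics/{n}6.png");pickle.dump(d,open(n+"6.pkl","wb"))
E
python3 st.py
```

```text
t 6.7 p [0.5108 0.1243 0.0642] yaw_y 16.46 z [-0.1553 -0.0458 -0.9868] F [ 0.6  0.2 -1.2] T [ 0.1  -0.26  0.02] gap 0.0091 q [ 0.1   0.47 -0.21  1.05 -0.03  1.39]
jig tcp -53.5 -0.6 pitch 9.32 roll 0.0 yawerr 0.06 edge jig [26.2 -0.6  3. ] Fjig [0.6 0. ]
t 6.75 p [0.5108 0.1242 0.0643] yaw_y 16.46 z [-0.156  -0.046  -0.9867] F [-0.9  0.5 -1.5] T [ 0.07 -0.28 -0.03] gap 0.0087 q [ 0.1   0.47 -0.21  1.05 -0.03  1.39]
jig tcp -53.6 -0.7 pitch 9.36 roll 0.0 yawerr 0.06 edge jig [26.1 -0.6  3. ] Fjig [-0.7  0.7]
```

View pics/side6.png

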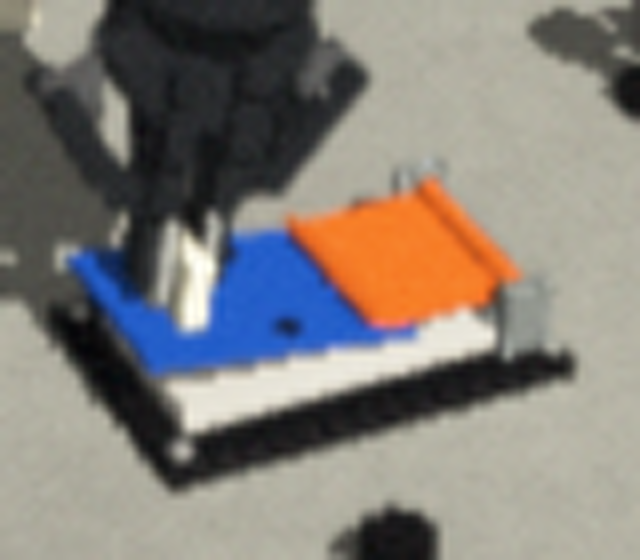

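>>> move_arm --commands '[[[0, 0, -0.05], [0, 0, 0], -1], [[0.07, 0.021, -0.03], [0.03, -0.1, 0], -1], [[0.07, 0.021, -0.03], [0.03, -0.1, 0], -1], [[0.14, 0.042, -0.065], [0.058, -0.2, 0], -1], [[0, 0, 0], [0, 0, 0], -1]]'

```text
clock: 7.25
tcp_pos: [0.5226, 0.1277, 0.057]
orientation: [-0.031, 0.598, 0.8, -0.041]
wrist_force: [0.9, 1.0, 1.9]
finger_gap: 0.0087
```

```bash

python3 - <<'E'
from workcell import eyes
from h import *
for n,b in(("side",(285,190,80,70)),):
    d=eyes.read_camera(n); crop(d,*b,8,f"pics/{n}7.png");pickle.dump(d,open(n+"7.pkl","wb"))
E
python3 st.py
```

```text
t 7.3 p [0.5226 0.1277 0.0572] yaw_y 16.46 z [-0.0994 -0.0292 -0.9946] F [0.9 0.7 1.5] T [ 0.2  -0.36 -0.03] gap 0.0091 q [ 0.1   0.45 -0.25  0.97 -0.02  1.39]
jig tcp -41.2 -0.6 pitch 5.95 roll -0.0 yawerr 0.06 edge jig [40.6 -0.5  0.8] Fjig [1.1 0.4]
```

View pics/side7.png

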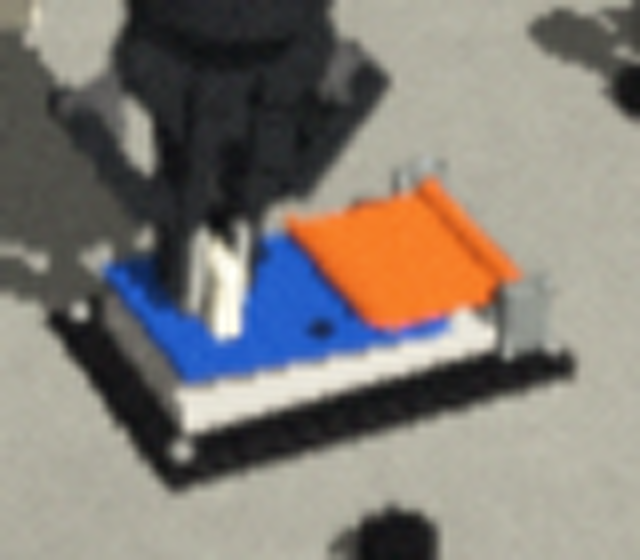

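>>> move_arm --commands '[[[0.08, 0.024, -0.026], [0.023, -0.078, 0], -1], [[0.08, 0.024, -0.026], [0.023, -0.078, 0], -1], [[0.07, 0.021, -0.026], [0.023, -0.078, 0], -1], [[0, 0, 0], [0, 0, 0], -1]]'

```text
clock: 7.7
tcp_pos: [0.5308, 0.1303, 0.0536]
orientation: [-0.022, 0.598, 0.801, -0.029]
wrist_force: [-1.7, -0.2, 3.9]
finger_gap: 0.0092
```

```bash

python3 - <<'E'
from workcell import eyes
from h import *
for n,b in(("side",(285,190,80,70)),):
    d=eyes.read_camera(n); crop(d,*b,8,f"pics/{n}8.png");pickle.dump(d,open(n+"8.pkl","wb"))
E
python3 st.py
```

```text
t 7.75 p [0.5308 0.1303 0.0536] yaw_y 16.46 z [-0.0689 -0.0201 -0.9974] F [-1.8 -0.5  4.8] T [-0.1   0.39  0.02] gap 0.0088 q [ 0.1   0.45 -0.26  0.93 -0.01  1.38]
jig tcp -32.7 -0.5 pitch 4.12 roll -0.01 yawerr 0.06 edge jig [50.3 -0.4 -0.2] Fjig [-1.8  0. ]
```

View pics/side8.png

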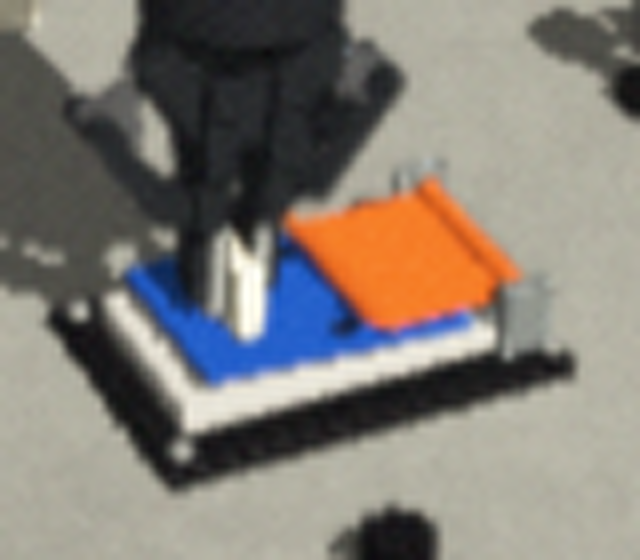

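>>> move_arm --commands '[[[0.02, 0.006, -0.033], [0.037, -0.127, 0], -1], [[0.02, 0.006, -0.033], [0.037, -0.127, 0], -1], [[0, 0, 0], [0, 0, 0], -1]]'

```text
clock: 8.05
tcp_pos: [0.5325, 0.1308, 0.0509]
orientation: [-0.01, 0.599, 0.801, -0.013]
wrist_force: [-1.4, -0.8, 3.1]
finger_gap: 0.0089
```

```bash
python3 st.py
```

```text
t 8.05 p [0.5325 0.1308 0.0509] yaw_y 16.46 z [-0.0321 -0.0094 -0.9994] F [-1.4 -0.8  3.1] T [-0.11  0.3   0.05] gap 0.0089 q [ 0.1   0.43 -0.31  0.87 -0.01  1.38]
jig tcp -30.9 -0.5 pitch 1.92 roll -0.0 yawerr 0.06 edge jig [53.2 -0.4  0.3] Fjig [-1.6 -0.4]
```

>>> move_arm --commands '[[[0.024, 0.007, 0], [0, 0, 0], -1], [[0, 0, 0], [0, 0, 0], -1]]'

```text
clock: 8.25
tcp_pos: [0.5334, 0.1311, 0.0509]
orientation: [-0.011, 0.599, 0.801, -0.014]
wrist_force: [-2.9, -1.9, 3.3]
finger_gap: 0.0086
```

```bash
python3 st.py
```

```text
t 8.25 p [0.5334 0.1311 0.0509] yaw_y 16.46 z [-0.0339 -0.0098 -0.9994] F [-2.9 -1.9  3.3] T [-0.17  0.6  -0.  ] gap 0.0086 q [ 0.1   0.43 -0.3   0.87 -0.01  1.38]
jig tcp -29.9 -0.5 pitch 2.02 roll -0.01 yawerr 0.06 edge jig [54.1 -0.4  0.2] Fjig [-3.4 -1. ]
```

>>> move_arm --commands '[[[0.024, 0.007, 0], [0, 0, 0], -1], [[0, 0, 0], [0, 0, 0], -1]]'

```text
clock: 8.45
tcp_pos: [0.5346, 0.1314, 0.0509]
orientation: [-0.011, 0.598, 0.801, -0.014]
wrist_force: [-2.5, -0.5, 3.4]
finger_gap: 0.0087
```

```bash
python3 st.py
```

```text
t 8.45 p [0.5346 0.1314 0.0509] yaw_y 16.47 z [-0.0336 -0.0097 -0.9994] F [-2.5 -0.5  3.4] T [-0.11  0.55 -0.05] gap 0.0087 q [ 0.1   0.43 -0.3   0.88 -0.01  1.38]
jig tcp -28.7 -0.5 pitch 2.01 roll -0.01 yawerr 0.07 edge jig [55.4 -0.4  0.1] Fjig [-2.6  0.3]
```

>>> move_arm --commands '[[[0.024, 0.007, 0], [0, 0, 0], -1], [[0, 0, 0], [0, 0, 0], -1]]'

```text
clock: 8.65
tcp_pos: [0.5351, 0.1316, 0.0508]
orientation: [-0.011, 0.599, 0.801, -0.014]
wrist_force: [-4.0, -1.2, 4.9]
finger_gap: 0.0089
```

```bash
python3 st.py;  python3 - <<'E'
from workcell import eyes
from h import *
for n,b in(("side",(285,190,80,70)),):
    d=eyes.read_camera(n); crop(d,*b,8,f"pics/{n}9.png");pickle.dump(d,open(n+"9.pkl","wb"))
E
```

```text
t 8.65 p [0.5351 0.1316 0.0508] yaw_y 16.46 z [-0.0345 -0.01   -0.9994] F [-4.  -1.2  4.9] T [-0.19  0.78 -0.02] gap 0.0089 q [ 0.1   0.43 -0.3   0.88 -0.01  1.38]
jig tcp -28.2 -0.5 pitch 2.06 roll -0.01 yawerr 0.06 edge jig [55.8 -0.4 -0.1] Fjig [-4.2 -0. ]
```

View pics/side9.png

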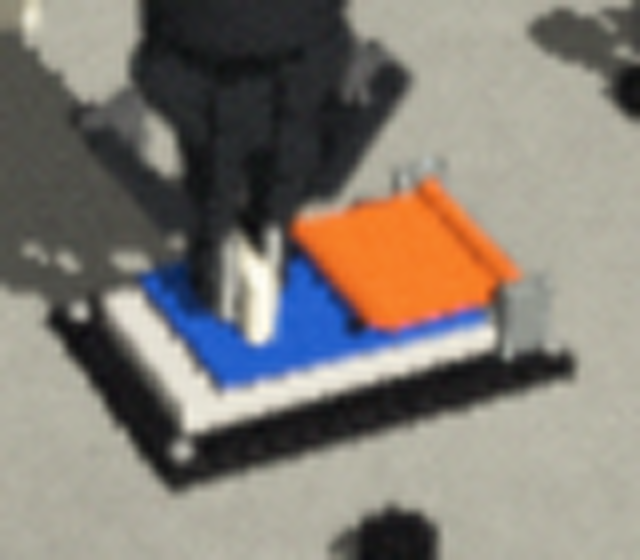

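>>> move_arm --commands '[[[0.024, 0.007, 0], [0, 0, 0], -1], [[0, 0, 0], [0, 0, 0], -1]]'

```text
clock: 8.9
tcp_pos: [0.5352, 0.1317, 0.0507]
orientation: [-0.011, 0.599, 0.801, -0.015]
wrist_force: [-7.5, -1.7, 5.8]
finger_gap: 0.009
```

```bash
python3 st.py
```

```text
t 8.9 p [0.5352 0.1317 0.0507] yaw_y 16.46 z [-0.0359 -0.0104 -0.9993] F [-7.5 -1.7  5.8] T [-0.39  1.27 -0.08] gap 0.009 q [ 0.1   0.44 -0.29  0.88 -0.01  1.38]
jig tcp -28.1 -0.4 pitch 2.14 roll -0.01 yawerr 0.06 edge jig [55.9 -0.3 -0.2] Fjig [-7.7  0.5]
```

>>> move_arm --commands '[[[0.024, 0.007, 0], [0, 0, 0], -1], [[0, 0, 0], [0, 0, 0], -1]]'

```text
clock: 9.1
tcp_pos: [0.5352, 0.1317, 0.0507]
orientation: [-0.012, 0.599, 0.801, -0.016]
wrist_force: [-9.1, -2.1, 8.9]
finger_gap: 0.0091
```

```bash
python3 st.py
```

```text
t 9.1 p [0.5352 0.1317 0.0507] yaw_y 16.45 z [-0.0376 -0.0109 -0.9992] F [-9.1 -2.1  8.9] T [-0.58  1.58 -0.08] gap 0.0091 q [ 0.1   0.44 -0.29  0.88 -0.01  1.38]
jig tcp -28.0 -0.4 pitch 2.24 roll -0.01 yawerr 0.05 edge jig [55.9 -0.3 -0.4] Fjig [-9.3  0.6]
```

>>> move_arm --commands '[[[-0.01, -0.003, -0.037], [0.035, -0.12, 0], -1], [[-0.01, -0.003, -0.037], [0.035, -0.12, 0], -1], [[0, 0, 0], [0, 0, 0], -1]]'

```text
clock: 9.4
tcp_pos: [0.5344, 0.1315, 0.0479]
orientation: [-0.001, 0.599, 0.801, -0.001]
wrist_force: [-8.8, -3.1, 9.4]
finger_gap: 0.0092
```

```bash
python3 st.py
```

```text
t 9.4 p [0.5344 0.1315 0.0479] yaw_y 16.45 z [-2.9e-03 -9.0e-04 -1.0e+00] F [-8.8 -3.1  9.4] T [-0.55  1.6  -0.09] gap 0.0092 q [ 0.1   0.41 -0.34  0.82 -0.    1.38]
jig tcp -28.9 -0.4 pitch 0.17 roll 0.0 yawerr 0.05 edge jig [56.  -0.3 -0.2] Fjig [-9.3 -0.5]
```

>>> move_arm --commands '[[[0, 0, -0.025], [0, 0, 0], -1], [[0, 0, 0], [0, 0, 0], -1]]'

```text
clock: 9.6
tcp_pos: [0.5343, 0.1315, 0.0477]
orientation: [-0.001, 0.599, 0.801, -0.001]
wrist_force: [-12.2, -2.6, 15.7]
finger_gap: 0.0091
```

```bash
python3 st.py
```

```text
t 9.6 p [0.5343 0.1315 0.0477] yaw_y 16.45 z [-0.0035 -0.0011 -1.    ] F [-12.2  -2.6  15.7] T [-0.58  2.15 -0.13] gap 0.0091 q [ 0.1   0.41 -0.34  0.82 -0.    1.38]
jig tcp -28.9 -0.4 pitch 0.21 roll 0.0 yawerr 0.05 edge jig [56.  -0.3 -0.4] Fjig [-12.5   1. ]
```

>>> move_arm --commands '[[[0, 0, -0.015], [0.008, -0.028, 0], -1], [[0, 0, 0], [0, 0, 0], -1], [[0, 0, 0], [0, 0, 0], -1]]'

```text
clock: 9.9
tcp_pos: [0.5344, 0.1315, 0.0477]
orientation: [0.0, 0.599, 0.801, 0.0]
wrist_force: [-13.1, -3.4, 21.2]
finger_gap: 0.0087
```

```bash
python3 st.py;  python3 - <<'E'
from workcell import eyes
from h import *
for n,b in(("side",(285,190,80,70)),("top",(215,175,100,75))):
    d=eyes.read_camera(n); crop(d,*b,8,f"pics/{n}10.png");pickle.dump(d,open(n+"10.pkl","wb"))
    cv2.imwrite(f"pics/{n}10full.png",d["frame"][:,:,::-1])
E
python3 st.py
```

```text
t 9.9 p [0.5344 0.1315 0.0477] yaw_y 16.45 z [ 7.e-04 -0.e+00 -1.e+00] F [-13.1  -3.4  21.2] T [-0.68  2.62 -0.08] gap 0.0087 q [ 0.1   0.41 -0.34  0.82 -0.    1.38]
jig tcp -28.9 -0.4 pitch -0.04 roll 0.01 yawerr 0.05 edge jig [56.1 -0.3 -0. ] Fjig [-13.5   0.5]
t 10.0 p [0.5343 0.1315 0.0477] yaw_y 16.45 z [ 6.e-04 -0.e+00 -1.e+00] F [-12.5  -3.7  21.2] T [-0.63  2.66 -0.1 ] gap 0.0092 q [ 0.1   0.41 -0.34  0.82 -0.    1.38]
jig tcp -29.0 -0.4 pitch -0.03 roll 0.01 yawerr 0.05 edge jig [56.1 -0.3 -0.1] Fjig [-13.1   0. ]
```

View pics/side10.png

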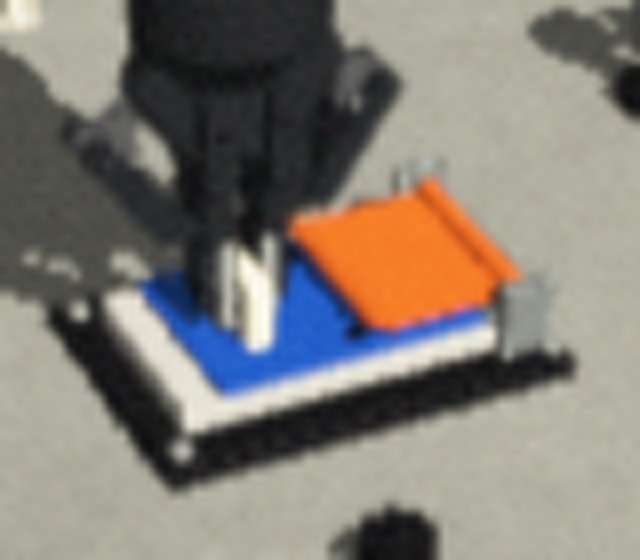

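View pics/top10.png

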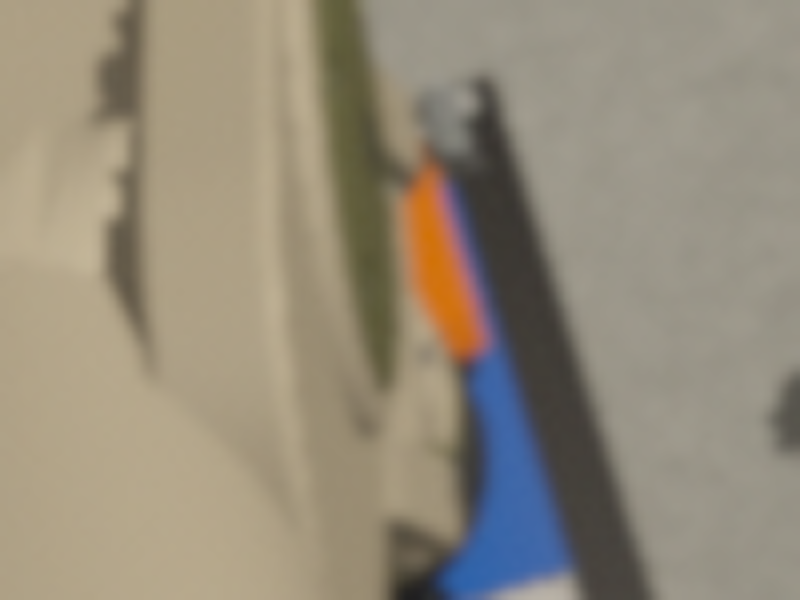

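View pics/side10full.png

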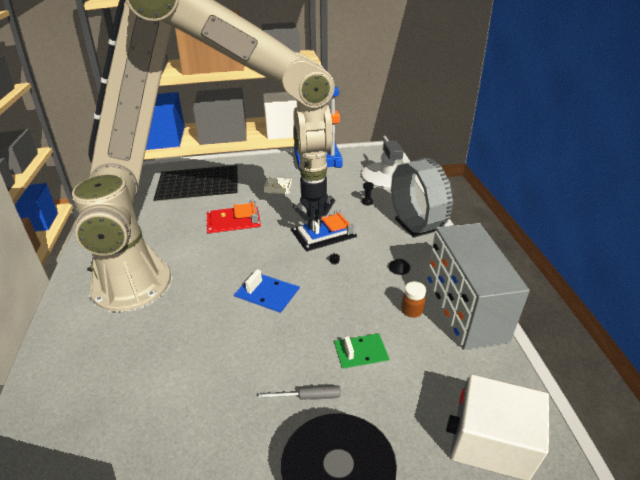

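>>> move_arm --commands '[[[0, 0, 0], [0, 0, 0.06], -1], [[0, 0, 0], [0, 0, 0], -1], [[0, 0, 0], [0, 0, 0], -1]]'

```text
clock: 10.3
tcp_pos: [0.5343, 0.1315, 0.0477]
orientation: [0.0, 0.596, 0.803, 0.0]
wrist_force: [-13.5, -2.3, 21.2]
finger_gap: 0.0088
```

```bash
python3 st.py
```

```text
t 10.3 p [0.5343 0.1315 0.0477] yaw_y 16.89 z [ 6.e-04  1.e-04 -1.e+00] F [-13.5  -2.3  21.2] T [-0.61  2.65 -0.43] gap 0.0088 q [ 0.1   0.41 -0.34  0.82  0.    1.37]
jig tcp -28.9 -0.4 pitch -0.04 roll 0.0 yawerr 0.49 edge jig [56.1  0.4 -0.1] Fjig [-13.6   1.6]
```

>>> move_arm --commands '[[[0, 0, 0], [0, 0, -0.06], -1], [[0, 0, 0], [0, 0, -0.06], -1], [[0, 0, 0], [0, 0, 0], -1], [[0, 0, 0], [0, 0, 0], -1]]'

```text
clock: 10.7
tcp_pos: [0.5344, 0.1315, 0.0477]
orientation: [0.0, 0.602, 0.799, 0.0]
wrist_force: [-13.0, -3.8, 20.7]
finger_gap: 0.0089
```

```bash
python3 st.py
```

```text
t 10.7 p [0.5344 0.1315 0.0477] yaw_y 16.01 z [ 7.e-04 -2.e-04 -1.e+00] F [-13.   -3.8  20.7] T [-0.73  2.62  0.26] gap 0.0089 q [ 0.1   0.41 -0.34  0.82 -0.    1.39]
jig tcp -28.9 -0.4 pitch -0.03 roll 0.02 yawerr -0.39 edge jig [56.1 -1.  -0.1] Fjig [-13.6   0.1]
```

>>> move_arm --commands '[[[0, 0, 0], [0, 0, 0.045], -1], [[0, 0, 0], [0, 0, 0], -1], [[0, 0, 0], [0, 0, 0], -1], [[0, 0, 0], [0, 0, 0], -1]]'

```text
clock: 11.1
tcp_pos: [0.5344, 0.1315, 0.0477]
orientation: [0.0, 0.599, 0.8, 0.0]
wrist_force: [-14.4, -2.6, 20.9]
finger_gap: 0.0087
```

```bash
python3 st.py;  python3 - <<'E'
from workcell import eyes
from h import *
for n,b in(("side",(285,190,80,70)),):
    d=eyes.read_camera(n); crop(d,*b,8,f"pics/{n}11.png")
    r0=pickle.load(open("side0.pkl","rb"))
    for x in (r0,d):
        hsv=cv2.cvtColor(x["frame"],cv2.COLOR_RGB2HSV);m=cv2.inRange(hsv,(5,150,120),(15,255,255))[200:260,280:370];yx=np.argwhere(m);print("flap",len(yx),yx.mean(0),yx.min(0),yx.max(0))
E
python3 st.py
```

```text
t 11.1 p [0.5344 0.1315 0.0477] yaw_y 16.34 z [ 7.e-04 -1.e-04 -1.e+00] F [-14.4  -2.6  20.9] T [-0.69  2.65  0.04] gap 0.0087 q [ 0.1   0.41 -0.34  0.82 -0.    1.38]
jig tcp -28.9 -0.4 pitch -0.04 roll 0.02 yawerr -0.06 edge jig [56.1 -0.5 -0.1] Fjig [-14.5   1.5]
flap 309 [21.68932039 55.31067961] [13 41] [30 69]
flap 303 [21.61386139 55.40264026] [13 41] [30 69]
t 11.15 p [0.5344 0.1315 0.0477] yaw_y 16.34 z [ 7.e-04 -0.e+00 -1.e+00] F [-13.1  -3.   20.9] T [-0.71  2.64  0.04] gap 0.0086 q [ 0.1   0.41 -0.34  0.82 -0.    1.38]
jig tcp -28.9 -0.4 pitch -0.04 roll 0.01 yawerr -0.06 edge jig [56.1 -0.5 -0. ] Fjig [-13.4   0.8]
```

View pics/side11.png

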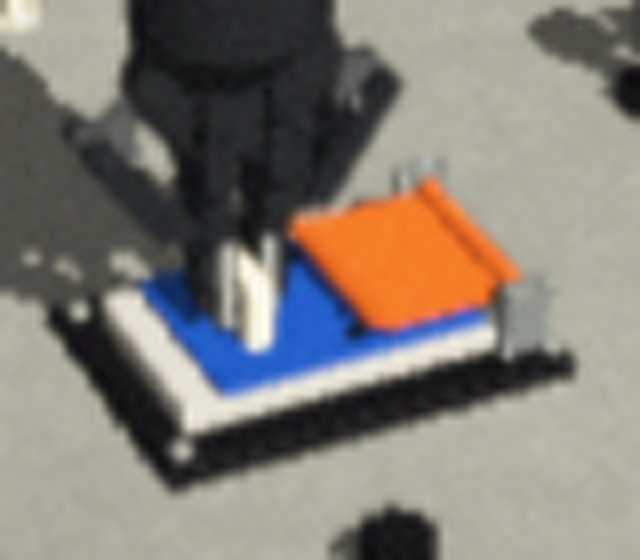

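The picture shows the plate flat on the bed with its far edge under the flap, which is where it was before. The plate's near right corner is at about (220, 390) and the lip corner at about (375, 327). Forces are steady, so I'm handing in.

```bash
python3 -c "
from workcell import job
print(job.hand_in())"; python3 st.py
```

```text
the job is handed in; nothing more can be done
None
the job is handed in; nothing more can be done
```

I gripped the smaller blue plate by its white rib and slid it nose-down over the ejector pin, under the orange flap and against the back stop. I then pressed it flat and squared it. I handed the job in at about 11.2 s with the arm still holding it pressed.

**Last checks:**
- **Pressed flat:** the tool read 47.7 mm high, which matches the plate lying on the bed. It was pressing down with about 21 N against the pin's 6 N, and pitch and roll were under 0.05°. The pin is hidden under the plate, so I inferred from the height and force that it is at its stop.
- **Back stop:** the plate pushed against the stop with about 13 N.
- **Squareness:** the twisting moment at the wrist was close to zero (0.04 N m) after I turned the plate slightly each way to find the middle.
- **Flap:** in the side picture it covers the same pixels as at the start, to within 0.1 px. Partway in, my numbers briefly put the plate about 0.5 mm too high under the flap. The picture then showed no lift, and I lowered the plate before going on.
- **Bystanders:** those visible in the last full side picture look unmoved; I checked this only by eye.

**One disagreement:** the camera-based estimate put the plate's edge about 1 mm past the stop. That is within the 2 mm calibration error, so I went by the contact force.

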